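# Shut the filling feed with the long T-key

### The arm

A 7-joint arm with a two-finger parallel gripper is mounted at the origin on the work surface. World frame = base frame: x ahead of the robot, y to its left, z up, the work surface at z = 0. Lengths are in m, angles in rad, forces in N, time in s.
With the tool pointing down it reaches from about 0.425 to 1.025 m from the base axis. Payload 9.4 kg.
Tool frame: the origin (TCP) lies at the very end of the fingers, on their centre line; the grasp point (between the pads) lies manip.hold_point_z behind it (manip.hold_point_z is the distance from the TCP to the grasp point, in m); x points along the fingers, y is the direction in which the jaws open and shut, and the axes are right-handed (so a half turn about x gives the same grasp; the last joint's range is limited). The gripper opens to 93 mm and grips with 3 to 60 N. Pads are 15 mm wide; open, the fingers measure 128 mm over their backs; the gripper's body (75 mm by 188 mm) begins 65 mm behind the grasp point.
Start: joints at [1.147, 0.599, -0.003, 1.599, 0.002, 0.943, -0.08], TCP at [0.246, -0.682, 0.219] pointing down, gripper open.
Joint ranges: [-2.57, 2.57], [-0.35, 1.97], [-1.29, 1.29], [0.11, 2.56], [-1.05, 4.19], [0.11, 1.86], [-2.63, 2.63]. Speed limits (rad/s): [2.22, 2.22, 3.01, 3.01, 3.14, 3.14, 3.14].

### API

Orientations are given as a rotation vector (axis times angle).
In Python, from cell import manip, vision gives the robot as it stands.
- The arm moves only by the tool apply_moves, never from a script. Its argument "plan" is a list that holds one entry, the list of rows, each a list of 7 numbers: the shift along the tool's x, y, z in m, then the turn, a rotation vector about the tool's x, y, z in rad, then the opening, from -1 (shut) to 1 (fully open), so that 0 is half open. In form: [[[tx, ty, tz, rx, ry, rz, fingers], ...]]. A call has 1 to 12 rows; each row is the pose to reach, as a shift and turn from the pose commanded when the call began, along the tool's axes at that moment; what a row does not reach only later rows make up. A row lasts 1/8 s, in which the tool goes at most 62.5 mm and 10.7 degrees, less where a joint would pass 70% of its speed; a pose out of reach is approached as far as the arm can. A call with a gripper value outside its range is refused whole. The fingers move at their own pace and stop on an object; "force" is the grip in N (left out, the last holds). Time passes only in rows, so rows that repeat a pose let the fingers close. It gives the time, the measured TCP pose, the force and the opening at its end, in the units of the state.
- manip.read_state(): the state, without advancing time (a new reading comes with each control period).
- vision.read_camera(name): name is "side" or "top"; returns (picture, depth): 384x512x3 uint8, red, green, blue; 384x512 float32, m along the optical axis (not along the pixel's ray), 0 where there is no reading.
- vision.camera_info(name): a dict with "fovy" (degrees; the focal length in pixels is half the picture's height over the tangent of half this angle, whatever the lens; pixels are square), "cx", "cy" (the principal point, pixels), "xyz" and "attitude" of the camera in the world. Camera axes: x right, y down, z forward; pixel columns grow to the right and rows downward; lengths in m; the calibration is good to about 2 mm. A picture is of the moment at which its call begins. camera_info takes no time and is no camera call.
- manip.hand_in(): hands the job in, once; it reports no verdict.
The state is a dict: "time": time; "joints": joint angles; "joint_velocities": joint speeds; "joint_torque": joint torques, N m; "tool_pos": TCP position; "tool_rot": TCP orientation; "ft_force": force on the tool from outside, world axes, zero at the start; "ft_torque": the same for the moment, N m; "opening": finger opening in m.
Only numpy, scipy, OpenCV 4.12 (cv2) and the standard library are available. Lean on these libraries where they do the work, as an engineer would, in place of code of your own. Each camera call takes 0.05 s, during which the arm holds its last target. There are 200 camera calls.

### The job

Shut off the date-filling feed of the pastry depositor: take the T-key from its stand, lower it gently down the guide tube until its socket drops fully over the square stem at the bottom, and turn it clockwise (seen from above) until the cock is fully closed against its stop, without forcing it. Then draw the key out, stand it fully down in its stand again and let go; leave everything else where it is.

Things in the scene. Friction and masses are not known exactly. Their poses are not given: they have to be found in the camera images.
- machine: Bench depositor, fixed (place and yaw vary). Origin on the table plane under the guide tube's axis. In its frame: white cock housing 170 x 170 mm round the origin, top 132 mm up; the steel guide tube with yellow flange rises from its middle; along -y a feed pipe, blue drive cabinet (centre at 285 mm, 152 mm high) and on it a 180 mm wide steel hopper, rim 300 mm up; along +x a spout, to 165 mm.
- shaft_mouth (a point): Centre of the guide tube's flared mouth, 150 mm above the table: 44 mm across at the rim, narrowing in the first 8 mm to a plain round bore 32 mm across that runs straight down.
- shaft_floor (a point): Centre of the bore's flat floor, 120 mm below the mouth (30 mm above the table). From it, on the axis, stands the brass square stem: 12 x 12 mm, 16 mm high, the top 4.5 mm tapered to 7 x 7 mm. The square is clamped on at no particular angle: unrelated to the machine's yaw and the cock's reading, found by feel. It repeats every 90 degrees; the key goes on when within about 9 degrees.
- cock (a joint): Turn of the feed cock, rad: 0 open, 1.571 closed at a hard stop; grows as the stem is turned clockwise seen from above. Starts at 0.15 to 0.6. Stiff (about 0.18 N m), stays where left; at the stop the torque rises within a few degrees; it must not pass 0.7 N m.
- stand: Key stand bolted to the table (place and yaw vary): dark steel foot 110 x 110 x 8 mm with a blue upright socket tube. Origin at the centre of its underside, z up. The tube's flared mouth is 90 mm above the table, 44 mm across, narrowing in 8 mm to a round bore 32 mm across.
- stand_floor (a point): Centre of the floor of the stand's bore, 82 mm below its mouth (8 mm above the table).
- key: T-key, about 0.32 kg: round steel shank 27 mm across and, across its top, an orange T-bar 64 mm long (along the key's x), 30 mm wide (y), 24 mm high. Origin at the centre of the lower end, z up the shank; overall 178 mm. In the lower end a square socket 14 x 14 mm, 18 mm deep, its flats square to the key's x and y. Starts upright in the stand, the bar's yaw varies.
- key_tip (a point): Centre of the key's lower end (the socket's mouth). On the stem at a wrong angle it comes to rest 8 to 15 mm above the shaft floor; at the right angle it goes down to the floor. Once on, the key has about 10 degrees of play each way.
- key_bar (a point): Middle of the orange T-bar, 166 mm above the lower end. Grip it there from above by its two ends (64 mm apart, along the key's x) for a firm hold when turning; gripped across its 30 mm it slips round in the fingers at about 0.2 N m (45 N grip).
- bowl: Bystander: steel bowl, 120 mm across, 55 mm high; origin under its centre.
- nozzle: Bystander: spare brass nozzle standing on its flange, 42 mm across, 45 mm high.
- spray: Bystander: white bottle with blue cap, 64 mm across, 150 mm high.
- brush: Bystander: pastry brush lying on the table.
- scraper: Bystander: spatula lying on the table.
- spare_tip: Bystander: spare steel nozzle standing on its flange, 34 mm across, 60 mm high.
Things that resemble listed ones, but are neither listed nor needed, are in the scene too. Leave any purple or yellow look-alike of the key alone.

How it is judged:
By the outcome, as a careful person would: the job done as asked, in the order asked, and still so for the second after the job is handed in, with the robot touching nothing.
It also fails if it takes over 72 s, if anything falls off the work surface, if the arm or the gripper's body presses on something with over 40 N, if the wrist force passes 120 N, or if a joint passes its speed limit or range.

## Working session

There is one attempt and no reset: what is moved stays moved. The work goes in short steps, Python scripts to look and compute and a tool call to move; the robot and the scene stay as the last step left them, time stands still between calls to the robot, and variables do not carry over. Pictures are saved under pics/ and viewed, about 8 in all and at most 12, crops included, and the job is handed in when it is done.

Besides the shell and the picture viewer there is one more tool, called after "Call:" as name(argument=value, ...) on one line, values as JSON. apply_moves: Moves the arm, as the interface text tells. Its arguments: {"type":"object","properties":{"plan":{"type":"array"},"force":{"type":"number"}},"required":["plan"]}

```bash
ls; mkdir -p pics
python3 - <<'E'
from cell import manip, vision
import cv2,numpy as np
print(manip.hold_point_z, manip.read_state())
ims=[]
for n in("top","side"):
    i=vision.camera_info(n);print(n,i)
    p,d=vision.read_camera(n);np.savez(f"pics/{n}0.npz",p=p,d=d)
    cv2.imwrite(f"pics/{n}0.png",cv2.resize(p[:,:,::-1],(800,600)))
E
```

```text
pics
0.0188 {'time': 0.0, 'joints': array([ 1.1472983 ,  0.60009884, -0.00253994,  1.60012275,  0.00180518,
        0.94290853, -0.07980885]), 'joint_velocities': array([ 0.00087839,  0.0005327 , -0.00029244,  0.00026829, -0.0002351 ,
        0.00067959, -0.00015096]), 'joint_torque': array([ 5.91220651e-04, -7.65072513e+01,  1.49718001e+00, -2.52342564e+01,
       -5.25120192e-02,  1.69792771e-02,  1.16487936e-04]), 'tool_pos': array([ 0.24623242, -0.68138576,  0.21778156]), 'tool_rot': array([ 2.03310252,  0.35776825, -2.0339463 ]), 'ft_force': array([ 0.17558261, -0.59100989,  0.77219618]), 'ft_torque': array([0.02067833, 0.02290676, 0.02822921]), 'opening': 0.09315721029173585}
top {'fovy': 48.158039614299504, 'cx': 251.78973517332645, 'cy': 190.68770807142283, 'xyz': array([0.34500846, 0.1644317 , 1.2416581 ]), 'attitude': array([-2.13987027,  2.1181682 , -0.20078564])}
side {'fovy': 53.65771916608429, 'cx': 255.5271393434633, 'cy': 194.12308926149205, 'xyz': array([0.490201  , 0.79762384, 0.65039906]), 'attitude': array([-0.1352898 ,  2.77847574, -1.36081738])}
```

View pics/top0.png

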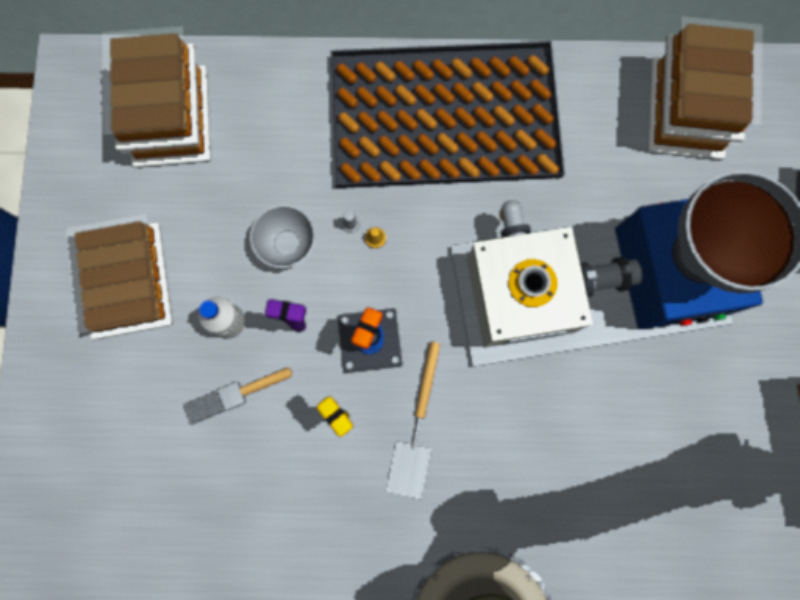

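View pics/side0.png

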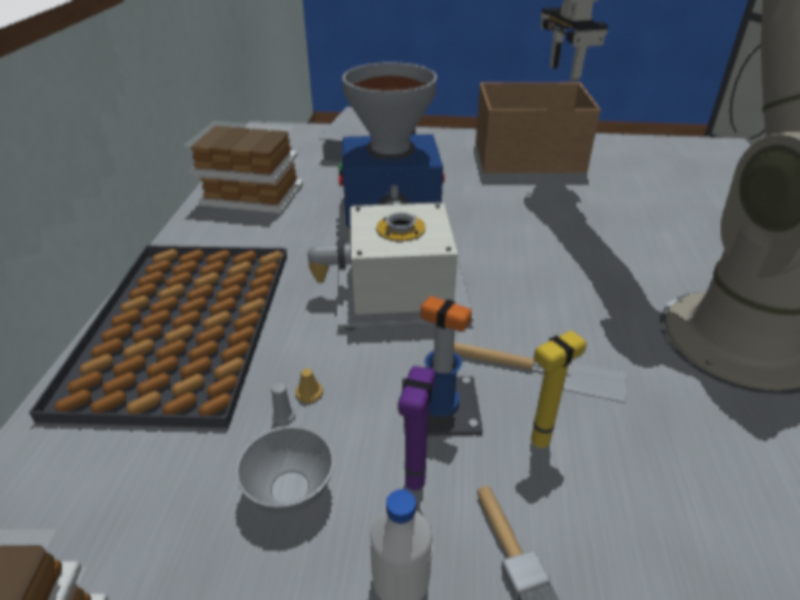

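The top view (800x600) shows the orange key at (367,327) on its stand and the guide tube's mouth at (534,281). The purple look-alike is at (286,313) and the yellow one at (335,416). The hopper is to the right at (742,235). Next I'll measure positions.

```bash
cat > h.py <<'E'
import numpy as np,cv2
from scipy.spatial.transform import Rotation as R
from cell import manip,vision
def cloud(n,p=None,d=None):
    if p is None:p,d=vision.read_camera(n)
    i=vision.camera_info(n);f=192/np.tan(np.radians(i["fovy"])/2)
    v,u=np.mgrid[:384,:512]
    P=np.stack([(u-i["cx"])/f*d,(v-i["cy"])/f*d,d],-1)
    W=P@R.from_rotvec(i["attitude"]).as_matrix().T+i["xyz"]
    W[d==0]=np.nan
    return p,W,cv2.cvtColor(p,cv2.COLOR_RGB2HSV)
def rect(W,m):
    q=W[m][:,:2]; (c,s,a)=cv2.minAreaRect((q*1000).astype(np.float32)); return np.round(c,1),np.round(s,1),round(a,1),np.round(W[m].mean(0),4),m.sum()
E
python3 - <<'E'
from h import *
for n in("top","side"):
    z=np.load(f"pics/{n}0.npz");p,W,H=cloud(n,z["p"],z["d"])
    h,s,v=H[...,0],H[...,1],H[...,2];Z=W[...,2];v_,u_=np.mgrid[:384,:512]
    near=(abs(u_-235)<25)&(abs(v_-209)<25) if n=="top" else (abs(u_-285)<25)&(abs(v_-202)<20)
    o=near&(h<14)&(s>170)&(Z>.12)
    print(n,"bar all",rect(W,o),np.nanpercentile(Z[o],[5,50,95]))
    t=o&(Z>np.nanpercentile(Z[o],95)-.006);print(" top",rect(W,t))
    y=(h>18)&(h<32)&(s>150)&(Z>.125)&(Z<.16)
    y&=(abs(u_-342)<40)&(abs(v_-180)<40) if n=="top" else (abs(u_-256)<40)&(abs(v_-146)<30)
    print(" flange",rect(W,y),np.nanpercentile(Z[y],[5,50,95]))
    w=(s<60)&(v>150)&(abs(Z-.132)<.006)
    w&=(abs(u_-342)<70)&(abs(v_-180)<70) if n=="top" else (abs(u_-256)<60)&(abs(v_-150)<60)
    print(" housing",rect(W,w))
    g=(abs(Z-.150)<.004)&(s<80)&((abs(u_-342)<25)&(abs(v_-180)<25) if n=="top" else (abs(u_-256)<25)&(abs(v_-143)<15))
    print(" rim",rect(W,g))
    b=(h>100)&(h<125)&(s>150)&(Z>.06)&(Z<.1)&((abs(u_-235)<30)&(abs(v_-212)<30) if n=="top" else (abs(u_-285)<30)&(abs(v_-240)<40))
    if b.sum()>3: print(" tube",rect(W,b))
    f=(v<110)&(s<80)&(abs(Z-.008)<.005)&((abs(u_-237)<30)&(abs(v_-217)<30) if n=="top" else (abs(u_-285)<40)&(abs(v_-250)<40))
    if f.sum()>3: print(" foot",rect(W,f))
    if n=="top": cv2.imwrite("pics/a.png",np.hstack([cv2.resize(p[160:260,195:275,::-1],(400,500),interpolation=0),cv2.resize(p[140:220,310:374,::-1],(400,500),interpolation=0)]))
E
```

```text
top bar all (array([492.4, 202.2]), array([29. , 62.5]), 65.9, array([0.4906, 0.2042, 0.1833]), np.int64(135)) [0.17569598 0.18453346 0.18800781]
 top (array([492.5, 202. ]), array([27.8, 62.5]), 64.9, array([0.4932, 0.2047, 0.1852]), np.int64(104))
 flange (array([577.7, -75. ]), array([79.8, 79.2]), 11.3, array([ 0.5743, -0.0723,  0.1368]), np.int64(367)) [0.13304302 0.13669817 0.14049112]
 housing (array([580.5, -85.1]), array([171. , 191.4]), 9.9, array([ 0.5768, -0.0744,  0.1316]), np.int64(3223))
 rim (array([579.3, -74.8]), array([48.5, 50.8]), 1.7, array([ 0.5797, -0.0751,  0.149 ]), np.int64(128))
 tube (array([485.3, 186.2]), array([13.2, 41.8]), 69.1, array([0.4873, 0.185 , 0.0884]), np.int64(42))
 foot (array([490.9, 215.7]), array([107.9, 134.8]), 7.0, array([0.4851, 0.2046, 0.0077]), np.int64(825))
side bar all (array([490.3, 205.5]), array([25.6, 61.1]), 67.6, array([0.4901, 0.2099, 0.1811]), np.int64(319)) [0.17140042 0.18319709 0.18559294]
 top (array([490.2, 205.3]), array([24.9, 60.9]), 66.8, array([0.4896, 0.207 , 0.1838]), np.int64(220))
 flange (array([574.4, -64.9]), array([75. , 61.8]), 6.9, array([ 0.5741, -0.0607,  0.1356]), np.int64(139)) [0.13402733 0.1355427  0.13750577]
 housing (array([574.5, -75.9]), array([169. , 171.7]), 9.7, array([ 0.5741, -0.0679,  0.1305]), np.int64(1558))
 rim (array([576. , -76.5]), array([47.8, 51.2]), 5.3, array([ 0.575, -0.077,  0.148]), np.int64(68))
 tube (array([489.9, 206.9]), array([45.2, 39.1]), 0.6, array([0.4865, 0.2128, 0.0772]), np.int64(111))
 foot (array([482.5, 173.7]), array([175.6, 139.8]), 73.7, array([0.4626, 0.2098, 0.0066]), np.int64(733))
```

View pics/a.png

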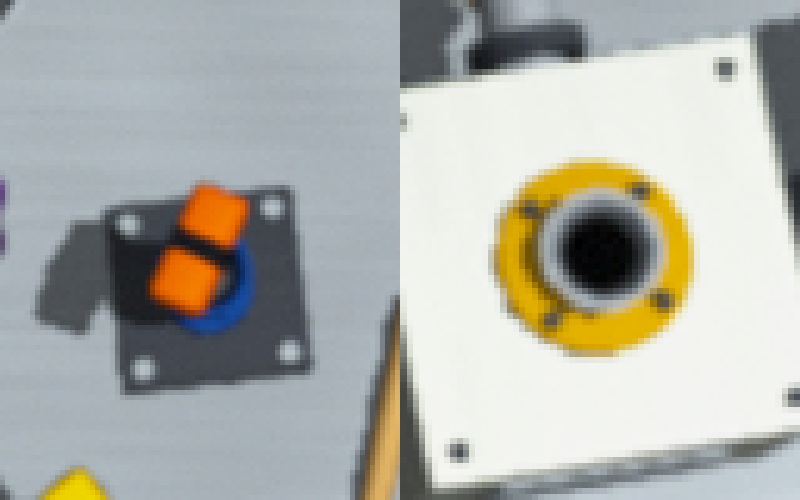

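```bash
cat >> h.py <<'E'
def rows(xyz,yaw=None,base=None):
    """row (tool axes, from measured pose) to reach xyz with tool pointing down and tool y at yaw (deg)"""
    s=manip.read_state();r=R.from_rotvec(s["tool_rot"]);M=r.as_matrix()
    c0=np.degrees(np.arctan2(M[1,1],M[0,1]))
    if yaw is None: yaw=c0
    a=np.radians(yaw);y=np.array([np.cos(a),np.sin(a),0]);x=np.array([0,0,-1.])
    T=np.column_stack([x,y,np.cross(x,y)])
    return np.round(np.r_[M.T@(np.array(xyz)-s["tool_pos"]),R.from_matrix(M.T@T).as_rotvec()],4).tolist()
def st():
    s=manip.read_state();M=R.from_rotvec(s["tool_rot"]).as_matrix()
    print("t",round(s["time"],2),"pos",s["tool_pos"].round(4),"yaw",np.degrees(np.arctan2(M[1,1],M[0,1])).round(2),"tilt",np.degrees(np.arccos(-M[2,0])).round(2),"F",s["ft_force"].round(2),"T",s["ft_torque"].round(3),"open",round(s["opening"],4),"j",s["joints"].round(3))
E
python3 - <<'E'
from h import *
st()
print(R.from_rotvec(manip.read_state()["tool_rot"]).as_matrix().round(3))
for p in [(.246,-.682,.42),(.44,-.2,.42),(.4915,.2035,.28)]:
  for y in(-24,156): print(p,y,rows(p,y))
E
```

```text
t 0.1 pos [ 0.2463 -0.6814  0.2178] yaw -70.13 tilt 0.08 F [-0.28  0.02  0.08] T [-0.022 -0.01   0.024] open 0.0932 j [ 1.147  0.6   -0.003  1.6    0.002  0.943 -0.08 ]
[[-0.001  0.34  -0.94 ]
 [ 0.001 -0.94  -0.34 ]
 [-1.    -0.001  0.   ]]
(0.246, -0.682, 0.42) -24 [-0.2022, 0.0002, 0.0005, -0.8051, -0.0004, 0.0014]
(0.246, -0.682, 0.42) 156 [-0.2022, 0.0002, 0.0005, 2.3365, 0.0017, 0.0005]
(0.44, -0.2, 0.42) -24 [-0.2017, -0.3872, -0.3458, -0.8051, -0.0004, 0.0014]
(0.44, -0.2, 0.42) 156 [-0.2017, -0.3872, -0.3458, 2.3365, 0.0017, 0.0005]
(0.4915, 0.2035, 0.28) -24 [-0.0612, -0.749, -0.5314, -0.8051, -0.0004, 0.0014]
(0.4915, 0.2035, 0.28) 156 [-0.0612, -0.749, -0.5314, 2.3365, 0.0017, 0.0005]
```

Call:
apply_moves(plan=[[[-0.05,0,0,-0.18,0,0,1],[-0.1,0,0,-0.36,0,0,1],[-0.15,0,0,-0.54,0,0,1],[-0.202,0,0,-0.72,0,0,1],[-0.202,-0.045,-0.04,-0.9,0,0,1],[-0.202,-0.09,-0.08,-1.08,0,0,1],[-0.202,-0.135,-0.12,-1.26,0,0,1],[-0.202,-0.18,-0.16,-1.44,0,0,1],[-0.202,-0.225,-0.2,-1.62,0,0,1],[-0.202,-0.27,-0.24,-1.8,0,0,1],[-0.202,-0.32,-0.285,-1.98,0,0,1],[-0.202,-0.365,-0.325,-2.16,0,0,1]]], force=40)

```text
time: 1.6
tool_pos: [0.4273, -0.2285, 0.4206]
tool_rot: [0.492, 1.514, -0.493]
ft_force: [0.3, 0.1, -0.4]
opening: 0.093
```

Run:
```python
from h import *
st(); print(rows((.4915,.2035,.28),156),rows((.44,-.1,.42),100))
```

```text
t 1.6 pos [ 0.4273 -0.2285  0.4206] yaw 53.95 tilt 0.02 F [ 0.3   0.11 -0.4 ] T [-0.083 -0.205 -0.048] open 0.093 j [ 0.954  0.16  -0.673  1.817  0.107  1.201  1.19 ]
[0.1404, 0.3871, -0.2023, -1.7811, -0.0003, 0.0003] [0.0005, 0.1114, -0.0653, -0.8038, -0.0001, 0.0004]
```

Call:
apply_moves(plan=[[[0,0.035,-0.02,-0.16,0,0,1],[0,0.07,-0.04,-0.32,0,0,1],[0,0.11,-0.06,-0.48,0,0,1],[0,0.15,-0.08,-0.64,0,0,1],[0,0.19,-0.1,-0.8,0,0,1],[0,0.23,-0.12,-0.96,0,0,1],[0,0.27,-0.14,-1.12,0,0,1],[0,0.31,-0.16,-1.28,0,0,1],[0,0.35,-0.18,-1.44,0,0,1],[0.04,0.387,-0.202,-1.6,0,0,1],[0.09,0.387,-0.202,-1.78,0,0,1],[0.14,0.387,-0.202,-1.78,0,0,1]]])

```text
time: 3.1
tool_pos: [0.4936, 0.2015, 0.2787]
tool_rot: [-0.892, 1.38, 0.894]
ft_force: [0.7, -0.6, -0.6]
opening: 0.093
```

Run:
```python
from h import *
st(); print(rows((.4915,.2035,.160),156))
```

```text
t 3.1 pos [0.4936 0.2015 0.2787] yaw 155.83 tilt 0.06 F [ 0.67 -0.56 -0.65] T [ 0.134 -0.115 -0.055] open 0.093 j [ 0.27   0.49  -1.09   1.925  0.505  1.036  1.678]
[0.1187, 0.0026, 0.001, -0.0029, 0.0001, -0.001]
```

Call:
apply_moves(plan=[[[0.04,0.002,0.001,0,0,0,1],[0.08,0.002,0.001,0,0,0,1],[0.11,0.002,0.001,0,0,0,1],[0.122,0.002,0.001,0,0,0,1],[0.122,0.002,0.001,0,0,0,1],[0.122,0.002,0.001,0,0,0,0.6],[0.122,0.002,0.001,0,0,0,0.45],[0.122,0.002,0.001,0,0,0,0.2],[0.122,0.002,0.001,0,0,0,0],[0.122,0.002,0.001,0,0,0,0],[0.122,0.002,0.001,0,0,0,0]]], force=45)

```text
time: 4.47
tool_pos: [0.4928, 0.203, 0.1591]
tool_rot: [-0.89, 1.38, 0.89]
ft_force: [-0.1, -0.4, 5.8]
opening: 0.0636
```

Run:
```python
from h import *
st()
```

```text
t 4.47 pos [0.4928 0.203  0.1591] yaw 155.62 tilt 0.05 F [-0.09 -0.43  5.76] T [-0.066 -0.061 -0.007] open 0.0636 j [ 0.146  0.617 -0.95   2.058  0.697  0.823  1.494]
```

Call:
apply_moves(plan=[[[-0.015,0,0,0,0,0,0],[-0.04,0,0,0,0,0,0],[-0.07,0,0,0,0,0,0],[-0.1,0,0,0,0,0,0],[-0.13,0,0,0,0,0,0],[-0.16,0,0,0,0,0,0],[-0.185,0,0,0,0,0,0],[-0.185,0,0,0,0,0,0],[-0.185,0,0,0,0,0,0]]])

```text
time: 5.6
tool_pos: [0.492, 0.2021, 0.3427]
tool_rot: [-0.89, 1.382, 0.89]
ft_force: [0.1, -0.5, -4.6]
opening: 0.0637
```

Run:
```python
from h import *
st()
p,W,H=cloud("side");np.savez("pics/s1.npz",p=p,W=W)
cv2.imwrite("pics/s1.png",p[:,:,::-1])
p,W,H=cloud("top");h,s,v=H[...,0],H[...,1],H[...,2];Z=W[...,2];v_,u_=np.mgrid[:384,:512]
b=(h>100)&(h<125)&(s>120)&(Z>.06)&(Z<.1)&(abs(u_-235)<35)&(abs(v_-212)<35)
print("tube",b.sum(),rect(W,b) if b.sum()>3 else 0)
print(rows((.577,-.0755,.335),135))
```

```text
t 5.6 pos [0.492  0.2021 0.3427] yaw 155.61 tilt 0.08 F [ 0.12 -0.48 -4.57] T [ 0.126 -0.063 -0.042] open 0.0637 j [ 0.318  0.427 -1.139  1.838  0.424  1.152  1.75 ]
tube 37 (array([477.6, 189.7]), array([11.2, 30.6]), 53.4, array([0.4791, 0.1895, 0.0879]), np.int64(37))
[0.0075, -0.192, -0.2179, 0.36, -0.0017, -0.001]
```

View pics/s1.png

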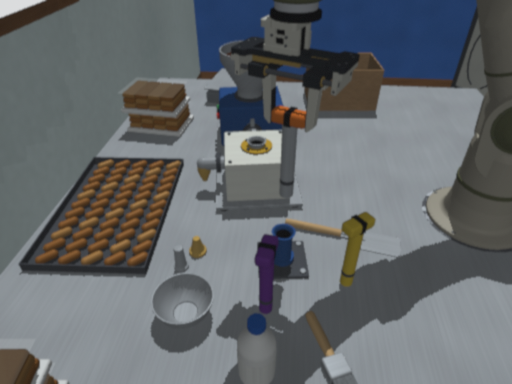

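The side view shows the key hanging upright from the jaws, with the bar at (290,117) and the tip at (288,192). The stand's open mouth is at (283,232).

Run:
```python
from h import *
z=np.load("pics/s1.npz");p,W=z["p"],z["W"];H=cv2.cvtColor(p,cv2.COLOR_RGB2HSV);h,s,v=H[...,0],H[...,1],H[...,2];Z=W[...,2];v_,u_=np.mgrid[:384,:512]
b=(h>95)&(h<130)&(s>110)&(abs(Z-.09)<.004)&(abs(u_-283)<20)&(v_>215)&(v_<250)
print("stand rim",rect(W,b))
k=(abs(u_-289)<12)&(v_>128)&(v_<198)&(np.hypot(W[...,0]-.492,W[...,1]-.203)<.035)
q=W[k];print(q[:,2].min())
# fit axis of a 13.5 mm cylinder
from scipy.optimize import least_squares
f=lambda a:np.hypot(q[:,0]-a[0]-a[2]*(q[:,2]-.19),q[:,1]-a[1]-a[3]*(q[:,2]-.19))-.0135
r=least_squares(f,[.492,.2,0,0],loss="soft_l1",f_scale=.001);print("axis at tip",r.x.round(4),abs(f(r.x)).mean())
```

```text
stand rim (array([490.9, 201.1]), array([50.6, 46.2]), 73.6, array([0.4892, 0.1988, 0.0881]), np.int64(112))
0.19051882284833588
axis at tip [ 0.4896  0.2007  0.0064 -0.0012] 0.0006165581101609431
```

Call:
apply_moves(plan=[[[0,-0.03,-0.034,0.05,0,0,0],[0,-0.06,-0.068,0.1,0,0,0],[0,-0.09,-0.102,0.16,0,0,0],[0,-0.12,-0.136,0.22,0,0,0],[0,-0.15,-0.17,0.28,0,0,0],[0,-0.175,-0.199,0.33,0,0,0],[0,-0.192,-0.218,0.36,0,0,0],[0,-0.192,-0.218,0.36,0,0,0],[0,-0.192,-0.218,0.36,0,0,0]]])

```text
time: 6.82
tool_pos: [0.5771, -0.0737, 0.3434]
tool_rot: [-0.614, 1.482, 0.616]
ft_force: [0.4, 0.9, -2.2]
opening: 0.0637
```

Run:
```python
from h import *
st(); print(rows((.577,-.0755,.305),135))
p,W,H=cloud("side");cv2.imwrite("pics/s2.png",cv2.resize(p[30:240,150:400,::-1],(714,600)))
```

```text
t 6.83 pos [ 0.5771 -0.0737  0.3434] yaw 135.11 tilt 0.06 F [ 0.39  0.94 -2.21] T [ 0.138 -0.128  0.053] open 0.0637 j [ 0.725  0.465 -1.02   1.74   0.425  1.179  1.943]
[0.0384, -0.0013, -0.0014, 0.0018, 0.0003, -0.0011]
```

View pics/s2.png

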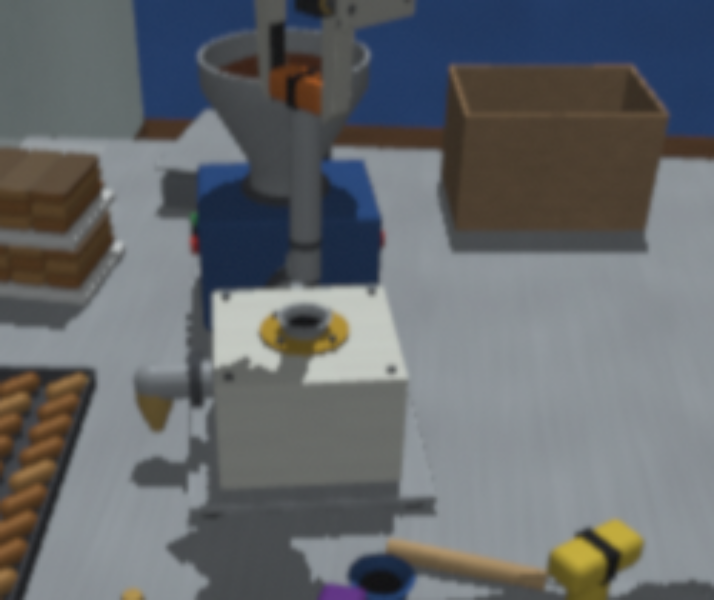

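The key hangs over the guide tube, with its tip at (303,275) and the mouth at (303,320) in the crop. I'm lowering it into the flare.

Call:
apply_moves(plan=[[[0.015,-0.0015,0,0,0,0,0],[0.03,-0.0015,0,0,0,0,0],[0.04,-0.0015,0,0,0,0,0],[0.05,-0.0015,0,0,0,0,0],[0.06,-0.0015,0,0,0,0,0],[0.065,-0.0015,0,0,0,0,0],[0.065,-0.0015,0,0,0,0,0]]])

```text
time: 7.75
tool_pos: [0.5784, -0.0762, 0.2783]
tool_rot: [-0.614, 1.483, 0.614]
ft_force: [0.9, -0.6, -2.8]
opening: 0.0637
```

```bash
python3 -c "
from h import *
st()"
```

```text
t 7.75 pos [ 0.5784 -0.0762  0.2783] yaw 134.99 tilt 0.02 F [ 0.87 -0.61 -2.76] T [ 0.164 -0.135  0.044] open 0.0637 j [ 0.692  0.523 -0.979  1.824  0.494  1.062  1.881]
```

Call:
apply_moves(plan=[[[0.015,0,0,0,0,0,0],[0.03,0,0,0,0,0,0],[0.045,0,0,0,0,0,0],[0.06,0,0,0,0,0,0],[0.07,0,0,0,0,0,0],[0.07,0,0,0,0,0,0]]])

```text
time: 8.5
tool_pos: [0.5781, -0.0761, 0.2078]
tool_rot: [-0.613, 1.483, 0.615]
ft_force: [0.2, 0.3, -3.7]
opening: 0.0637
```

```bash
python3 -c "
from h import *
st()"
```

```text
t 8.5 pos [ 0.5781 -0.0761  0.2078] yaw 135.01 tilt 0.08 F [ 0.24  0.32 -3.71] T [ 0.113 -0.096 -0.034] open 0.0637 j [ 0.644  0.593 -0.92   1.904  0.583  0.94   1.801]
```

Call:
apply_moves(plan=[[[0.004,0,0,0,0,0,0],[0.007,0,0,0,0,0,0],[0.01,0,0,0,0,0,0],[0.012,0,0,0,0,0,0],[0.012,0,0,0,0,0,0]]])

```text
time: 9.12
tool_pos: [0.5784, -0.0762, 0.1965]
tool_rot: [-0.614, 1.482, 0.614]
ft_force: [0.0, 0.6, -2.4]
opening: 0.0641
```

Call:
apply_moves(plan=[[[0.001,0,0,0,0,0,0],[0.002,0,0,0,0,0,0],[0.003,0,0,0,0,0,0]]])

```text
time: 9.5
tool_pos: [0.5785, -0.0761, 0.1936]
tool_rot: [-0.614, 1.482, 0.614]
ft_force: [-0.2, 0.2, -1.4]
opening: 0.0636
```

Call:
apply_moves(plan=[[[0.001,0,0,0,0,0,0],[0.002,0,0,0,0,0,0],[0.003,0,0,0,0,0,0],[0.003,0,0,0,0,0,0]]])

```text
time: 10.0
tool_pos: [0.5791, -0.0753, 0.1919]
tool_rot: [-0.614, 1.48, 0.614]
ft_force: [-2.3, 2.0, 10.0]
opening: 0.0635
```

Call:
apply_moves(plan=[[[0,0,0,0.08,0,0,0],[0,0,0,0.16,0,0,0],[0,0,0,0.24,0,0,0],[0,0,0,0.24,0,0,0]]])

```text
time: 10.5
tool_pos: [0.5784, -0.0759, 0.1906]
tool_rot: [-0.428, 1.528, 0.428]
ft_force: [-0.5, 1.2, -1.6]
opening: 0.0636
```

```bash
python3 -c "
from h import *
st()"
```

```text
t 10.5 pos [ 0.5784 -0.0759  0.1906] yaw 121.28 tilt 0.01 F [-0.51  1.18 -1.65] T [ 0.506 -0.024 -0.017] open 0.0636 j [ 0.595  0.588 -0.839  1.923  0.564  0.883  1.582]
```

Call:
apply_moves(plan=[[[0.001,0,0,0,0,0,0],[0.002,0,0,0,0,0,0],[0.003,0,0,0,0,0,0],[0.003,0,0,0,0,0,0]]])

```text
time: 11.0
tool_pos: [0.5786, -0.0759, 0.1877]
tool_rot: [-0.427, 1.528, 0.428]
ft_force: [-0.8, 1.7, 4.0]
opening: 0.0636
```

Call:
apply_moves(plan=[[[0.001,0,0,0.07,0,0,0],[0.002,0,0,0.14,0,0,0],[0.002,0,0,0.14,0,0,0]]])

```text
time: 11.38
tool_pos: [0.5781, -0.0765, 0.1851]
tool_rot: [-0.318, 1.548, 0.318]
ft_force: [0.4, 0.9, -4.6]
opening: 0.0641
```

```bash
python3 -c "
from h import *
st()"
```

```text
t 11.38 pos [ 0.5781 -0.0765  0.1851] yaw 113.25 tilt 0.05 F [ 0.35  0.87 -4.57] T [ 0.366 -0.294 -0.017] open 0.0641 j [ 0.569  0.583 -0.796  1.93   0.546  0.859  1.461]
```

Free again, now about 4 mm above the floor. I'll lower further.

Call:
apply_moves(plan=[[[0.001,0,0,0,0,0,0],[0.002,0,0,0,0,0,0],[0.003,0,0,0,0,0,0],[0.003,0,0,0,0,0,0]]])

```text
time: 11.88
tool_pos: [0.5783, -0.0763, 0.1824]
tool_rot: [-0.318, 1.548, 0.318]
ft_force: [-0.2, 0.3, -3.7]
opening: 0.0637
```

Call:
apply_moves(plan=[[[0.0007,0,0,0,0,0,0],[0.0013,0,0,0,0,0,0],[0.002,0,0,0,0,0,0],[0.002,0,0,0,0,0,0]]])

```text
time: 12.38
tool_pos: [0.5788, -0.0761, 0.1811]
tool_rot: [-0.318, 1.547, 0.318]
ft_force: [-0.9, 0.3, 4.7]
opening: 0.0637
```

```bash
python3 -c "
from h import *
st()"
```

```text
t 12.38 pos [ 0.5788 -0.0761  0.1811] yaw 113.22 tilt 0.04 F [-0.87  0.35  4.69] T [ 0.182  0.198 -0.014] open 0.0637 j [ 0.566  0.587 -0.792  1.933  0.553  0.851  1.455]
```

Call:
apply_moves(plan=[[[-0.0005,0,0,0.12,0,0,0],[-0.0005,0,0,0.24,0,0,0],[-0.0005,0,0,0.36,0,0,0],[-0.0005,0,0,0.48,0,0,0],[-0.0005,0,0,0.6,0,0,0],[-0.0005,0,0,0.7,0,0,0],[-0.0005,0,0,0.7,0,0,0]]])

```text
time: 13.25
tool_pos: [0.5783, -0.0767, 0.1811]
tool_rot: [0.23, 1.559, -0.232]
ft_force: [-1.1, -1.9, 0.3]
opening: 0.0638
```

```bash
python3 -c "
from h import *
st()"
```

```text
t 13.25 pos [ 0.5783 -0.0767  0.1811] yaw 73.16 tilt 0.07 F [-1.14 -1.87  0.33] T [-0.708  0.049  0.035] open 0.0638 j [ 0.447  0.537 -0.601  1.941  0.421  0.791  0.886]
```

Call:
apply_moves(plan=[[[0,0,0,0.08,0,0,0],[0,0,0,0.16,0,0,0]]])

```text
time: 13.5
tool_pos: [0.5782, -0.0769, 0.1811]
tool_rot: [0.356, 1.542, -0.357]
ft_force: [-0.8, -3.2, 1.5]
opening: 0.0637
```

```bash
python3 -c "
from h import *
st()"
```

```text
t 13.5 pos [ 0.5782 -0.0769  0.1811] yaw 63.95 tilt 0.07 F [-0.78 -3.2   1.54] T [-0.832  0.306  0.273] open 0.0637 j [ 0.419  0.528 -0.557  1.942  0.39   0.779  0.756]
```

Call:
apply_moves(plan=[[[0,0,0,0.05,0,0,0],[0,0,0,0.1,0,0,0]]])

```text
time: 13.75
tool_pos: [0.5781, -0.0769, 0.1811]
tool_rot: [0.433, 1.527, -0.435]
ft_force: [-1.6, -2.1, 1.8]
opening: 0.0635
```

```bash
python3 -c "
from h import *
st()"
```

```text
t 13.75 pos [ 0.5781 -0.0769  0.1811] yaw 58.28 tilt 0.08 F [-1.64 -2.08  1.82] T [-0.852  0.346  0.164] open 0.0635 j [ 0.401  0.523 -0.53   1.943  0.371  0.773  0.676]
```

Call:
apply_moves(plan=[[[0,0,0,0.05,0,0,0],[0,0,0,0.1,0,0,0]]])

```text
time: 14.0
tool_pos: [0.578, -0.077, 0.1811]
tool_rot: [0.511, 1.51, -0.513]
ft_force: [-1.3, -2.0, 2.3]
opening: 0.0638
```

```bash
python3 -c "
from h import *
st()"
```

```text
t 14.0 pos [ 0.578  -0.077   0.1811] yaw 52.55 tilt 0.09 F [-1.29 -2.02  2.28] T [-0.877  0.432  0.225] open 0.0638 j [ 0.382  0.518 -0.502  1.945  0.352  0.766  0.595]
```

Call:
apply_moves(plan=[[[0,0,0,0.05,0,0,0],[0,0,0,0.1,0,0,0]]])

```text
time: 14.25
tool_pos: [0.5779, -0.077, 0.1811]
tool_rot: [0.588, 1.49, -0.591]
ft_force: [-1.3, -3.3, 2.6]
opening: 0.0639
```

```bash
python3 -c "
from h import *
st()"
```

```text
t 14.25 pos [ 0.5779 -0.077   0.1811] yaw 46.82 tilt 0.1 F [-1.3  -3.32  2.62] T [-0.99   0.516  0.178] open 0.0639 j [ 0.364  0.513 -0.474  1.946  0.333  0.76   0.515]
```

Call:
apply_moves(plan=[[[0,0,0,0.05,0,0,0],[0,0,0,0.1,0,0,0]]])

```text
time: 14.5
tool_pos: [0.5778, -0.077, 0.1811]
tool_rot: [0.665, 1.467, -0.668]
ft_force: [-2.1, -3.4, 2.9]
opening: 0.0635
```

```bash
python3 -c "
from h import *
st()"
```

```text
t 14.5 pos [ 0.5778 -0.077   0.1811] yaw 41.09 tilt 0.11 F [-2.11 -3.44  2.91] T [-0.927  0.657  0.258] open 0.0635 j [ 0.345  0.509 -0.446  1.947  0.314  0.755  0.434]
```

Call:
apply_moves(plan=[[[0,0,0,0.04,0,0,0],[0,0,0,0.08,0,0,0]]])

```text
time: 14.75
tool_pos: [0.5777, -0.0769, 0.1811]
tool_rot: [0.729, 1.446, -0.731]
ft_force: [-3.4, -4.1, 6.0]
opening: 0.0637
```

```bash
python3 -c "
from h import *
st()"
```

```text
t 14.75 pos [ 0.5777 -0.0769  0.1811] yaw 36.38 tilt 0.1 F [-3.41 -4.11  6.04] T [-1.365  1.295  0.225] open 0.0637 j [ 0.329  0.505 -0.423  1.948  0.297  0.75   0.368]
```

Call:
apply_moves(plan=[[[-0.0005,-0.0006,0,0.04,0,0,0],[-0.0005,-0.0006,0,0.08,0,0,0]]])

```text
time: 15.0
tool_pos: [0.5774, -0.0767, 0.1812]
tool_rot: [0.792, 1.423, -0.793]
ft_force: [-2.5, -2.3, -1.5]
opening: 0.0638
```

```bash
python3 -c "
from h import *
st()"
```

```text
t 15.0 pos [ 0.5774 -0.0767  0.1812] yaw 31.74 tilt 0.07 F [-2.53 -2.28 -1.51] T [-1.148  0.953  0.222] open 0.0638 j [ 0.315  0.502 -0.401  1.95   0.281  0.745  0.303]
```

Call:
apply_moves(plan=[[[0,-0.0005,0,0.04,0,0,0],[0,-0.0005,0,0.08,0,0,0]]])

```text
time: 15.25
tool_pos: [0.5772, -0.0767, 0.1812]
tool_rot: [0.854, 1.397, -0.854]
ft_force: [-2.5, -2.0, -5.5]
opening: 0.064
```

```bash
python3 -c "
from h import *
st()"
```

```text
t 15.25 pos [ 0.5772 -0.0767  0.1812] yaw 27.13 tilt 0.04 F [-2.46 -1.98 -5.46] T [-0.983  0.757  0.216] open 0.064 j [ 0.3    0.498 -0.379  1.952  0.265  0.74   0.239]
```

Call:
apply_moves(plan=[[[0,-0.0004,0,0.04,0,0,0],[0,-0.0004,0,0.08,0,0,0]]])

```text
time: 15.5
tool_pos: [0.5771, -0.0768, 0.1813]
tool_rot: [0.915, 1.371, -0.915]
ft_force: [-2.1, -1.9, -7.7]
opening: 0.0637
```

```bash
python3 -c "
from h import *
st()"
```

```text
t 15.5 pos [ 0.5771 -0.0768  0.1813] yaw 22.55 tilt 0.03 F [-2.15 -1.95 -7.66] T [-0.805  0.415  0.13 ] open 0.0637 j [ 0.285  0.495 -0.357  1.953  0.249  0.736  0.175]
```

Call:
apply_moves(plan=[[[0.0004,0,0,0.04,0,0,0],[0.0004,0,0,0.08,0,0,0]]])

```text
time: 15.75
tool_pos: [0.5771, -0.0769, 0.1812]
tool_rot: [0.975, 1.342, -0.975]
ft_force: [-1.7, -2.4, -5.2]
opening: 0.0639
```

```bash
python3 -c "
from h import *
st()"
```

```text
t 15.75 pos [ 0.5771 -0.0769  0.1812] yaw 17.96 tilt 0.02 F [-1.7  -2.38 -5.16] T [-0.774  0.776  0.222] open 0.0639 j [ 0.269  0.492 -0.334  1.954  0.234  0.732  0.11 ]
```

Call:
apply_moves(plan=[[[0,0,0,0.03,0,0,0],[0,0,0,0.06,0,0,0]]])

```text
time: 16.0
tool_pos: [0.5771, -0.0769, 0.1812]
tool_rot: [1.02, 1.319, -1.02]
ft_force: [-1.6, -2.9, -5.2]
opening: 0.0634
```

```bash
python3 -c "
from h import *
st()"
```

```text
t 16.0 pos [ 0.5771 -0.0769  0.1812] yaw 14.56 tilt 0.01 F [-1.64 -2.88 -5.15] T [-0.704  0.909  0.224] open 0.0634 j [ 0.258  0.491 -0.317  1.955  0.222  0.729  0.063]
```

Call:
apply_moves(plan=[[[0,0,0,0.03,0,0,0],[0,0,0,0.06,0,0,0]]])

```text
time: 16.25
tool_pos: [0.577, -0.0769, 0.1812]
tool_rot: [1.065, 1.295, -1.065]
ft_force: [-2.8, -2.2, -4.8]
opening: 0.0635
```

```bash
python3 -c "
from h import *
st()"
```

```text
t 16.25 pos [ 0.577  -0.0769  0.1812] yaw 11.14 tilt 0.02 F [-2.83 -2.21 -4.81] T [-0.659  1.014  0.319] open 0.0635 j [ 0.246  0.489 -0.301  1.956  0.211  0.727  0.014]
```

Torque is rising (0.32). I'm going on in smaller steps.

Call:
apply_moves(plan=[[[0,0,0,0.02,0,0,0],[0,0,0,0.03,0,0,0]]])

```text
time: 16.5
tool_pos: [0.5771, -0.0769, 0.1812]
tool_rot: [1.086, 1.283, -1.087]
ft_force: [-3.3, -1.1, -3.1]
opening: 0.0635
```

```bash
python3 -c "
from h import *
st();st()"
```

```text
t 16.5 pos [ 0.5771 -0.0769  0.1812] yaw 9.49 tilt 0.02 F [-3.33 -1.12 -3.1 ] T [-0.644  1.213  0.312] open 0.0635 j [ 0.24   0.488 -0.292  1.956  0.205  0.726 -0.009]
t 16.5 pos [ 0.5771 -0.0769  0.1812] yaw 9.49 tilt 0.02 F [-3.33 -1.12 -3.1 ] T [-0.644  1.213  0.312] open 0.0635 j [ 0.24   0.488 -0.292  1.956  0.205  0.726 -0.009]
```

Call:
apply_moves(plan=[[[0,0,0,0.02,0,0,0],[0,0,0,0.03,0,0,0]]])

```text
time: 16.75
tool_pos: [0.5771, -0.0769, 0.1812]
tool_rot: [1.109, 1.27, -1.109]
ft_force: [-4.9, -1.3, -3.0]
opening: 0.0638
```

```bash
python3 -c "
from h import *
st()"
```

```text
t 16.75 pos [ 0.5771 -0.0769  0.1812] yaw 7.75 tilt 0.01 F [-4.9  -1.29 -2.97] T [-0.527  1.322  0.419] open 0.0638 j [ 0.234  0.487 -0.284  1.957  0.199  0.725 -0.033]
```

Call:
apply_moves(plan=[[[0,0,0,0.015,0,0,0],[0,0,0,0.02,0,0,0]]])

```text
time: 17.0
tool_pos: [0.5771, -0.0769, 0.1812]
tool_rot: [1.123, 1.262, -1.124]
ft_force: [-4.0, -1.7, -4.0]
opening: 0.0639
```

```bash
python3 -c "
from h import *
st()"
```

```text
t 17.0 pos [ 0.5771 -0.0769  0.1812] yaw 6.64 tilt 0.02 F [-3.95 -1.72 -4.03] T [-0.556  1.39   0.526] open 0.0639 j [ 0.23   0.487 -0.278  1.957  0.195  0.724 -0.048]
```

The torque is now 0.53 N m against about 0.22 running friction, so the cock is against its stop. I'm turning back into the play and drawing the key out.

Call:
apply_moves(plan=[[[0,0,0,-0.05,0,0,0],[0,0,0,-0.1,0,0,0],[0,0,0,-0.16,0,0,0],[0,0,0,-0.16,0,0,0]]])

```text
time: 17.5
tool_pos: [0.5772, -0.0771, 0.1812]
tool_rot: [1.005, 1.327, -1.005]
ft_force: [-2.2, -1.8, -3.2]
opening: 0.064
```

```bash
python3 -c "
from h import *
st()"
```

```text
t 17.5 pos [ 0.5772 -0.0771  0.1812] yaw 15.73 tilt 0.01 F [-2.16 -1.76 -3.17] T [-0.6    1.302  0.018] open 0.064 j [ 0.262  0.491 -0.324  1.955  0.227  0.73   0.079]
```

Call:
apply_moves(plan=[[[-0.004,0,0,-0.16,0,0,0],[-0.01,0,0,-0.16,0,0,0],[-0.018,0,0,-0.16,0,0,0],[-0.026,0,0,-0.16,0,0,0]]])

```text
time: 18.0
tool_pos: [0.5783, -0.0765, 0.2083]
tool_rot: [0.885, 1.382, -0.882]
ft_force: [0.1, 0.2, -2.9]
opening: 0.0637
```

```bash
python3 -c "
from h import *
st()"
```

```text
t 18.0 pos [ 0.5783 -0.0765  0.2083] yaw 24.87 tilt 0.14 F [ 0.1   0.22 -2.9 ] T [-0.014 -0.134 -0.008] open 0.0637 j [ 0.304  0.465 -0.382  1.926  0.236  0.792  0.227]
```

My last call carried the back-turn over a second time: 18° in total, against about 21° of play. To be sure the cock wasn't dragged open, I'll reseat the key and check the stop.

Call:
apply_moves(plan=[[[0,0,0,0.08,0,0,0],[0,0,0,0.16,0,0,0],[0.008,0,0,0.16,0,0,0],[0.016,0,0,0.16,0,0,0],[0.022,0,0,0.16,0,0,0],[0.026,0,0,0.16,0,0,0],[0.0275,0,0,0.16,0,0,0],[0.0275,0,0,0.16,0,0,0]]])

```text
time: 19.0
tool_pos: [0.5772, -0.0774, 0.181]
tool_rot: [1.003, 1.326, -1.004]
ft_force: [-3.6, -1.1, 16.1]
opening: 0.0636
```

```bash
python3 -c "
from h import *
st()"
```

```text
t 19.0 pos [ 0.5772 -0.0774  0.181 ] yaw 15.81 tilt 0.06 F [-3.62 -1.1  16.08] T [-0.641  1.688  0.109] open 0.0636 j [ 0.264  0.492 -0.326  1.955  0.23   0.73   0.077]
```

On the floor again (0.181). I'll ease off the push and turn to the stop.

Call:
apply_moves(plan=[[[-0.0013,0,0,0.04,0,0,0],[-0.0013,0,0,0.08,0,0,0],[-0.0013,0,0,0.1,0,0,0]]])

```text
time: 19.38
tool_pos: [0.577, -0.0771, 0.1811]
tool_rot: [1.079, 1.287, -1.08]
ft_force: [-2.2, -0.8, 6.4]
opening: 0.0641
```

```bash
python3 -c "
from h import *
st()"
```

```text
t 19.38 pos [ 0.577  -0.0771  0.1811] yaw 10.02 tilt 0.03 F [-2.24 -0.75  6.43] T [-0.53   0.925  0.316] open 0.0641 j [ 0.244  0.489 -0.298  1.956  0.209  0.727 -0.003]
```

Call:
apply_moves(plan=[[[0,0,0,0.03,0,0,0],[0,0,0,0.055,0,0,0]]])

```text
time: 19.62
tool_pos: [0.577, -0.077, 0.1811]
tool_rot: [1.12, 1.264, -1.121]
ft_force: [-2.3, -1.5, 5.8]
opening: 0.0643
```

```bash
python3 -c "
from h import *
st()"
```

```text
t 19.62 pos [ 0.577  -0.077   0.1811] yaw 6.88 tilt 0.03 F [-2.26 -1.55  5.84] T [-0.544  0.96   0.415] open 0.0643 j [ 0.233  0.487 -0.282  1.957  0.199  0.724 -0.047]
```

Call:
apply_moves(plan=[[[0,0,0,0.01,0,0,0],[0,0,0,0.014,0,0,0]]])

```text
time: 19.88
tool_pos: [0.577, -0.077, 0.1811]
tool_rot: [1.13, 1.258, -1.131]
ft_force: [-2.5, -0.7, 5.8]
opening: 0.0637
```

```bash
python3 -c "
from h import *
st()"
```

```text
t 19.88 pos [ 0.577  -0.077   0.1811] yaw 6.12 tilt 0.04 F [-2.48 -0.66  5.79] T [-0.541  0.965  0.471] open 0.0637 j [ 0.23   0.487 -0.278  1.957  0.196  0.724 -0.058]
```

Call:
apply_moves(plan=[[[0,0,0,-0.05,0,0,0],[0,0,0,-0.1,0,0,0],[0,0,0,-0.16,0,0,0],[0,0,0,-0.17,0,0,0]]])

```text
time: 20.38
tool_pos: [0.5771, -0.0772, 0.1811]
tool_rot: [1.003, 1.328, -1.003]
ft_force: [-3.2, -1.5, 4.7]
opening: 0.0638
```

Call:
apply_moves(plan=[[[-0.004,0,0,0,0,0,0],[-0.01,0,0,0,0,0,0],[-0.018,0,0,0,0,0,0],[-0.026,0,0,0,0,0,0]]])

```text
time: 20.88
tool_pos: [0.5775, -0.0766, 0.2079]
tool_rot: [1.003, 1.327, -1.002]
ft_force: [0.0, 0.9, -2.9]
opening: 0.064
```

```bash
python3 -c "
from h import *
st()"
```

```text
t 20.88 pos [ 0.5775 -0.0766  0.2079] yaw 15.88 tilt 0.05 F [ 0.03  0.92 -2.88] T [-0.024 -0.09  -0.043] open 0.064 j [ 0.274  0.46  -0.339  1.929  0.209  0.786  0.097]
```

Call:
apply_moves(plan=[[[-0.025,0,0,0,0,0,0],[-0.05,0,0,0,0,0,0],[-0.075,0,0,0,0,0,0],[-0.1,0,0,0,0,0,0],[-0.125,0,0,0,0,0,0],[-0.137,0,0,0,0,0,0],[-0.137,0,0,0,0,0,0]]])

```text
time: 21.75
tool_pos: [0.5774, -0.0768, 0.3447]
tool_rot: [1.003, 1.326, -1.002]
ft_force: [-0.0, -0.6, -2.5]
opening: 0.0639
```

```bash
python3 -c "
from h import *
st();print(rows((.4925,.2025,.345)))"
```

```text
t 21.75 pos [ 0.5774 -0.0768  0.3447] yaw 15.87 tilt 0.09 F [-0.02 -0.65 -2.49] T [-0.014 -0.081  0.029] open 0.0639 j [ 0.308  0.326 -0.37   1.762  0.132  1.076  0.171]
[-0.0004, -0.0052, -0.2919, -0.0, 0.0006, -0.0014]
```

Call:
apply_moves(plan=[[[0,-0.001,-0.035,0,0,0,0],[0,-0.001,-0.08,0,0,0,0],[0,-0.002,-0.125,0,0,0,0],[0,-0.003,-0.17,0,0,0,0],[0,-0.004,-0.215,0,0,0,0],[0,-0.005,-0.255,0,0,0,0],[0,-0.005,-0.28,0,0,0,0],[0,-0.005,-0.292,0,0,0,0],[0,-0.005,-0.292,0,0,0,0],[0,-0.005,-0.292,0,0,0,0]]])

```text
time: 23.0
tool_pos: [0.4929, 0.2012, 0.3436]
tool_rot: [1.003, 1.327, -1.005]
ft_force: [0.2, -1.1, -3.3]
opening: 0.064
```

Run:
```python
from h import *
st();print(rows((.4925,.2025,.255),16))
p,W,H=cloud("side");cv2.imwrite("pics/s3.png",cv2.resize(p[60:300,180:400,::-1],(550,600)))
```

```text
t 23.0 pos [0.4929 0.2012 0.3436] yaw 15.78 tilt 0.05 F [ 0.16 -1.05 -3.3 ] T [-0.057 -0.087  0.005] open 0.064 j [-0.111  0.27  -0.489  1.858  0.146  1.049 -0.382]
[0.0886, 0.0, -0.0014, -0.0038, 0.0007, 0.0007]
```

View pics/s3.png

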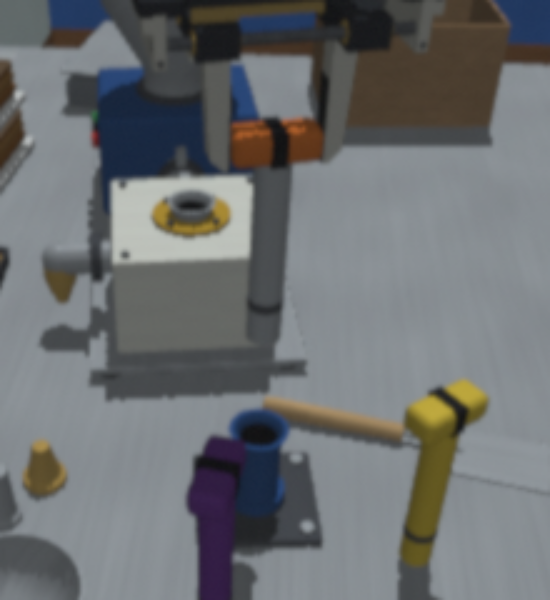

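The key hangs upright above the stand (tip (262,335), blue mouth (260,428) in the crop). I'm lowering it.

Call:
apply_moves(plan=[[[0.03,0,-0.0014,0,0,0,0],[0.06,0,-0.0014,0,0,0,0],[0.085,0,-0.0014,0,0,0,0],[0.1,0,-0.0014,0,0,0,0],[0.11,0,-0.0014,0,0,0,0],[0.12,0,-0.0014,0,0,0,0],[0.12,0,-0.0014,0,0,0,0]]])

```text
time: 23.92
tool_pos: [0.4919, 0.2035, 0.2236]
tool_rot: [1.002, 1.328, -1.004]
ft_force: [0.5, -0.6, -4.1]
opening: 0.0639
```

```bash
python3 -c "
from h import *
st()"
```

```text
t 23.93 pos [0.4919 0.2035 0.2236] yaw 15.87 tilt 0.06 F [ 0.51 -0.59 -4.13] T [-0.383  0.128 -0.044] open 0.0639 j [-0.161  0.396 -0.457  2.013  0.243  0.785 -0.483]
```

In the bore with little force. Floor contact should come at about TCP 0.159.

Call:
apply_moves(plan=[[[0.015,0,0,0,0,0,0],[0.03,0,0,0,0,0,0],[0.045,0,0,0,0,0,0],[0.055,0,0,0,0,0,0],[0.06,0,0,0,0,0,0],[0.062,0,0,0,0,0,0],[0.062,0,0,0,0,0,0]]])

```text
time: 24.8
tool_pos: [0.4921, 0.2037, 0.1619]
tool_rot: [1.003, 1.328, -1.003]
ft_force: [0.2, -3.9, -5.3]
opening: 0.0639
```

Call:
apply_moves(plan=[[[0.001,0,0,0,0,0,0],[0.002,0,0,0,0,0,0],[0.003,0,0,0,0,0,0],[0.003,0,0,0,0,0,0]]])

```text
time: 25.3
tool_pos: [0.4922, 0.2037, 0.1591]
tool_rot: [1.003, 1.327, -1.003]
ft_force: [0.3, -4.6, 0.8]
opening: 0.0637
```

```bash
python3 -c "
from h import *
st()"
```

```text
t 25.3 pos [0.4922 0.2037 0.1591] yaw 15.86 tilt 0.01 F [ 0.26 -4.62  0.78] T [-1.615e+00 -2.000e-03 -1.000e-03] open 0.0637 j [-0.203  0.48  -0.413  2.078  0.315  0.642 -0.551]
```

Call:
apply_moves(plan=[[[0,0,0.001,0,0,0,0],[0.0005,0,0.001,0,0,0,0],[0.0005,0,0.001,0,0,0,0],[0.0005,0,0.001,0,0,0,0.5],[0.0005,0,0.001,0,0,0,0.8],[0.0005,0,0.001,0,0,0,1],[0.0005,0,0.001,0,0,0,1],[0.0005,0,0.001,0,0,0,1]]])

```text
time: 26.3
tool_pos: [0.4924, 0.203, 0.1585]
tool_rot: [1.003, 1.328, -1.003]
ft_force: [-0.1, -0.5, 0.2]
opening: 0.0928
```

Call:
apply_moves(plan=[[[-0.015,0,0,0,0,0,1],[-0.04,0,0,0,0,0,1],[-0.08,0,0,0,0,0,1],[-0.13,0,0,0,0,0,1],[-0.18,0,0,0,0,0,1],[-0.2,-0.03,0.02,0,0,0,1],[-0.2,-0.08,0.04,0,0,0,1],[-0.2,-0.1,0.08,0,0,0,1],[-0.2,-0.1,0.12,0,0,0,1],[-0.2,-0.1,0.12,0,0,0,1]]])

```text
time: 27.55
tool_pos: [0.4292, 0.0578, 0.3595]
tool_rot: [1.006, 1.325, -1.006]
ft_force: [-0.3, 0.3, -0.1]
opening: 0.0931
```

Run:
```python
from h import *
st()
p,W,H=cloud("side");h,s,v=H[...,0],H[...,1],H[...,2];Z=W[...,2]
m=(h<14)&(s>170)&(Z>.15)&(np.hypot(W[...,0]-.49,W[...,1]-.205)<.05);print(rect(W,m),np.nanpercentile(Z[m],[50,95]))
q,_,_=cloud("top")
cv2.imwrite("pics/s4.png",np.hstack([cv2.resize(x[:,:,::-1],(400,300)) for x in(p,q)]))
```

```text
t 27.55 pos [0.4292 0.0578 0.3595] yaw 15.62 tilt 0.08 F [-0.29  0.3  -0.12] T [ 0.001 -0.114 -0.051] open 0.0931 j [ 0.131  0.102 -0.434  2.018  0.051  1.03  -0.055]
(array([493. , 208.1]), array([58.4, 25.3]), 16.6, array([0.4926, 0.2127, 0.1806]), np.int64(299)) [0.1828047  0.18564163]
```

View pics/s4.png

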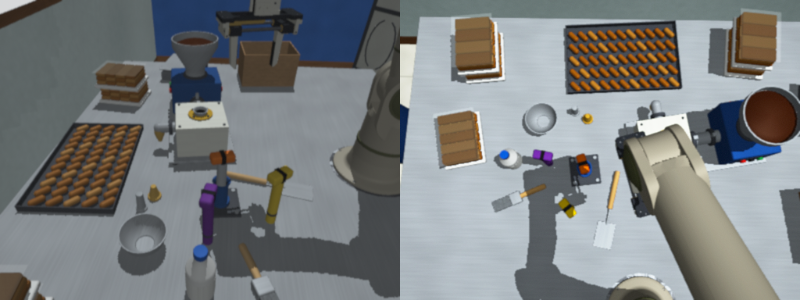

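The key is back in the stand (side view (222,157)). Its bar top is at 0.186 m, the same as at the start, and everything else is in place. I'm handing in.

```bash
python3 -c "
from cell import manip
print(manip.hand_in())"
```

```text
the job is handed in; nothing more can be done
None
```

The cock is closed against its stop, the key is standing fully down in its stand, and I've handed the job in at about 27.6 s of the 72 s allowed. No verdict is reported.

- **Fitting the key:** I gripped the T-bar by its ends and lowered it until it rested on the stem. Turning it clockwise under light load, about 22° in all, let it drop to the bore floor (tip about 30 mm above the table).
- **Closing the cock:** I turned it about 107° further. Torque rose from about 0.22 N m running to 0.53 N m at the stop; the limit is 0.7.
- **A slip of mine:** while first drawing the key out, I repeated the back-turn by mistake. That made 18° in all, against about 21° of play, so the cock could have been dragged open. I reseated the key and turned it to the stop again: 0.47 N m at the same angle, so it was still closed. I then withdrew with a single 10° back-turn.
- **Last checks:** the bar top is at 0.186 m, the same as at the start. The gripper is open and clear with no force on it, and the last picture shows the other objects where they were. The torque figures come from the end of each step only, so any brief peak in between was not seen.

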